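Press the cap home with the gated lever press

TASK

Bring the jar back on the press bed until it stands upright against both locating posts under the raised pad. Then draw the red-knobbed lever through its zigzag gate from the top row to the bottom row and leave it caught in the hooked notch at the bottom right, so that the pad stays pressed on the jar's cap. Leave the dish, the tally counter and the thumb screw where they stand.

Things in the scene. Friction and masses are not known exactly. Their poses are not given: they have to be found in the camera images.
- press: Grey bench cap press, fixed. Origin on the table under its middle; x points away from the operator, y to the operator's left, z up. On the left (y 32 to 148, x -177 to 49 mm) lies a flat steel bed, 12 mm thick, the nest at its rear and bare feed surface in front. The base plate carries the column behind the nest and, on the right, centred at y = -100 mm, the 80 mm wide lever console.
- nest (a point): Point on the bed surface (12 mm above the table), axes as the press: where the centre of the jar's underside is when the jar touches both locating posts. Posts: steel, 10 mm in diameter, 26 mm high, at (26.8, 22.5) and (26.8, -22.5) mm from this point, so the nest is open toward the operator. The column, 66 mm wide and 217 mm high, begins 58 mm behind this point.
- jar: Clear plastic jar with a white and teal label and a cream screw cap, 60 mm in diameter, 90 mm high with cap (cap 55 mm in diameter), 0.1 to 0.2 kg, standing loose on the feed bed. Origin at the centre of its underside, z up. Push it low (below about 30 mm) or it may tip.
- knob (a point): Centre of the red ball knob, 32 mm in diameter, on the lever; z along the lever, away from the pivot. 175 mm from pivot to knob centre, shaft 9 mm thick. A spring pulls the lever toward the top row with 1 to 4 N at the knob; sideways it moves freely with slight friction. Take it by the knob between the fingers, tool tilted or not; the knob turns in the grip as the lever swings.
- lever_fore (a joint): Swing of the lever toward the operator, rad: 0 in the top row of the gate, 0.254 in the middle row, 0.509 in the bottom row, about 0.42 when the spring has drawn it up into the hooked notch at the bottom right (play about 0.03 either way). It drives the ram: 39 mm of ram travel per radian.
- lever_side (a joint): Sideways swing of the lever, rad: 0 in the left column, 0.239 in the right column (operator's left and right; play about 0.03).
- gate_top_left (a point): Fixed point, axes as the press (like the other gate points): where the knob's centre is with the lever at the left end of the gate's top row. At the start the lever is parked there, or up to 16 mm to the right of it.
- gate_top_right (a point): Fixed point: knob centre with the lever at the right end of the top row.
- gate_mid_right (a point): Fixed point: knob centre with the lever at the right end of the middle row.
- gate_mid_left (a point): Fixed point: knob centre with the lever at the left end of the middle row.
- gate_low_left (a point): Fixed point: knob centre with the lever at the left end of the bottom row.
- gate_low_right (a point): Fixed point: knob centre with the lever at the right end of the bottom row, before the spring draws it back up (about 14 mm at the knob, away from the operator) into the notch.
- ram (a joint): Travel of the ram and pad downward, m: 0 open, about 0.016 when the lever is in the bottom notch. The pad meets the cap after 0.012 and then presses on its spring, with about 5 N in the bottom notch.
- pad: Spring-loaded rubber pad, 40 mm in diameter, above the nest; origin at the centre of its lower face, 102 mm above the bed when open (12 mm above the cap). Over it the head: 60 mm wide, 26 mm forward of the pad's centre, 162 to 208 mm above the table (ram rod to 245). A gripper pointing straight down does not fit beneath; one tilted 25 to 35 degrees, fingers pointing away from the operator, does.
- dish: Bystander: round steel sample dish with capsules, 90 mm in diameter, 18 mm high; origin under its centre.
- tally: Bystander: hand tally counter with finger ring, 66 x 93 x 29 mm; origin on its underside.
- gate: Aluminium gate plate, sloping 25 degrees toward the operator, top edge 153 mm high; origin at the lever's pivot, z normal to the plate. Slot 15 mm wide: top row left to right, right column down (toward the operator) to the middle row, that row right to left, left column down to the bottom row, that row left to right, then a notch 5 mm deep back up, where the spring holds the lever.
- screw: Bystander: knurled thumb screw standing on its head, 24 mm in diameter, 31 mm high; origin under its centre.

How it is judged (in metres and radians):
On the way, in this order (a step that is already met when the one before it is completed fails the run):
1. the jar stands upright against both posts while the press is still open (horizontal distance between jar and nest below 0.003 m and angle between jar's own z axis and vertical below 0.06 rad and value of joint ram below 0.004 m), for 0.2 s.
2. the lever passes the left end of the middle row (value of joint lever_fore between 0.18 and 0.36 rad and value of joint lever_side below 0.08 rad), for 0.02 s.
At the end, for the whole second after the job is handed in: The lever rests in the hooked notch at the bottom right of the gate (fore 0.37 to 0.50 rad, side over 0.18 rad), the pad presses on the jar's cap with more than 2 N, and the jar stands upright (within 0.06 rad) and at rest within 3 mm of the nest centre (value of joint lever_fore between 0.37 and 0.5 rad and value of joint lever_side above 0.18 rad and contact force between pad and jar above 2 N and horizontal distance between jar and nest below 0.003 m and angle between jar's own z axis and vertical below 0.06 rad and linear speed of jar below 0.02 m/s); the robot touches nothing.
It fails at once if the jar is tipped by more than 20 degrees (angle between jar's own z axis and vertical above 0.35 rad).
It fails at once if a bystander is shifted by more than 20 mm (distance of any of dish, tally, screw from where it was at the start of the episode above 0.02 m).
It also fails if it takes over 61 s, if anything falls off the work surface, if the arm or the gripper's body presses on something with over 40 N, if the wrist force passes 120 N, or if a joint passes its speed limit or range.

ROBOT

A 6-joint arm with a two-finger parallel gripper is mounted at the origin on a cart in front of the work surface, level with it; the furniture and walls round the work are solid. World frame = base frame: x ahead of the robot, y to its left, z up, the work surface at z = 0. Lengths are in mm, angles in rad, forces in N, time in s.
With the tool pointing down it reaches from about 325 to 900 mm from the base axis. Payload 6.1 kg.
Tool frame: the origin (TCP) lies midway between the tips of the shut fingers; the grasp point (between the pads) lies 19 mm behind it (bot.grip_depth is the distance from the TCP to the grasp point, in mm); z points along the fingers, y is the line along which they close (so a half turn about z gives the same grasp; the last joint's range is limited). The gripper opens to 87 mm and grips with 3 to 60 N. Pads are 19 mm wide; open, the fingers measure 117 mm over their backs; the gripper's body (75 mm by 190 mm) begins 51 mm behind the grasp point.
Start: joints at [1.152, 0.22, 1.526, -0, 1.395, -0.126], TCP at [180.395, 598.392, 198.938] pointing down, gripper open.
Joint ranges: [-2.98, 2.98], [-0.91, 2.08], [0.09, 2.57], [-1.24, 4.39], [0.2, 2.65], [-2.68, 2.68]. Speed limits (rad/s): [2.57, 2.57, 3.01, 3.14, 3.14, 3.14].

INTERFACE

Orientations are given as a unit quaternion [w, x, y, z].
In Python, from workcell import bot gives the robot as it stands.
- The arm moves only by the tool carry_out, never from a script. Its argument "commands" is text: rows parted by semicolons, each of 7 numbers parted by spaces: the shift along the tool's x, y, z each as a share of 0.8 m, from -1 to 1, then the turn, a rotation vector about the tool's x, y, z each as a share of 2 rad, from -1 to 1, then the gripper command: -1 is fully open, 1 is shut, values between are in proportion. A call has 1 to 20 rows; each row is the pose to reach, as a shift and turn from the pose commanded when the call began, along the tool's axes at that moment; what a row does not reach only later rows make up. A row lasts 1/12 s, in which the tool goes at most 41.7 mm and 7.16 degrees, less where a joint would pass 70% of its speed; a pose out of reach is approached as far as the arm can. A call with a number of a shift or a turn outside -1 to 1 is refused whole. A call with a gripper value outside its range is refused whole. The fingers move at their own pace and stop on an object; the grip force is fixed at half the most. Time passes only in rows, so rows that repeat a pose let the fingers close. It gives the time, the measured TCP pose, the force, the opening and the grip force at its end, in the units of the state.
- bot.state(): the state, without advancing time (a new reading comes with each control period).
- bot.grab_frame(name): name is "side" or "top"; returns a dict with "img" (480x640x3 uint8, blue, green, red), "depth" (480x640 float32, mm along the optical axis (not along the pixel's ray), 0 where there is no reading), "fov_y" (degrees; the focal length in pixels is half the picture's height over the tangent of half this angle, whatever the lens; pixels are square), "cx", "cy" (the principal point, pixels), "camera_from_world" (4x4, takes a point from world to camera coordinates). Camera axes: x right, y down, z forward; pixel columns grow to the right and rows downward; lengths in mm; the calibration is good to about 2 mm. A picture is of the moment at which its call begins.
- bot.job_done(): hands the job in; it is judged then, once.
The state is a dict: "t": time; "qpos": joint angles; "dq": joint speeds; "joint_torque": joint torques, N m; "eef_pos": TCP position; "ee_rot": TCP orientation; "contact_force": force on the tool from outside, world axes, zero at the start; "torque": the same for the moment, N m; "opening": finger opening in mm; "gripper_force": force on a finger pad.
Only numpy, scipy, OpenCV 4.12 (cv2) and the standard library are available. Lean on these libraries where they do the work, as an engineer would, in place of code of your own. Each camera call takes 0.05 s, during which the arm holds its last target. There are 200 camera calls.

## Working session

There is one attempt and no reset: what is moved stays moved. The work goes in short steps, Python scripts to look and compute and a tool call to move; the robot and the scene stay as the last step left them, time stands still between calls to the robot, and variables do not carry over. Pictures are saved under pics/ and viewed, at most 10 in all, crops included, and the job is handed in when it is done.

Besides the shell and the picture viewer there is one more tool, called after "Request:" as name(argument=value, ...), one argument or row to a line, values as JSON. carry_out: Moves the arm, as the interface text tells. Shift numbers are shares of 0.8 m and turn numbers shares of 2 rad, none past 1 either way. Its arguments: {"type":"object","properties":{"commands":{"type":"string"}},"required":["commands"]}

```bash
ls; mkdir -p pics
cat > h.py <<'E'
import numpy as np, cv2
from workcell import bot
def cam(f):
    H,W=f["img"].shape[:2]; fl=H/2/np.tan(np.radians(f["fov_y"])/2); return fl,f["cx"],f["cy"],np.array(f["camera_from_world"])
def pts(f):
    fl,cx,cy,T=cam(f); d=f["depth"]; v,u=np.indices(d.shape)
    P=np.stack([(u-cx)/fl*d,(v-cy)/fl*d,d],-1); R=T[:3,:3]; return (P-T[:3,3])@R
def ray(f,u,v,z):
    fl,cx,cy,T=cam(f); R=T[:3,:3]; o=-R.T@T[:3,3]; d=R.T@np.array([(u-cx)/fl,(v-cy)/fl,1]); return o+d*(z-o[2])/d[2]
def proj(f,p):
    fl,cx,cy,T=cam(f); q=T[:3,:3]@np.array(p)+T[:3,3]; return fl*q[0]/q[2]+cx,fl*q[1]/q[2]+cy
E
python3 - <<'E'
from h import *
for n in("side","top"):
    f=bot.grab_frame(n); cv2.imwrite(f"pics/{n}0.png",f["img"]); np.savez(f"pics/{n}0.npz",**f)
    fl,cx,cy,T=cam(f); print(n,fl,cx,cy,-T[:3,:3].T@T[:3,3],T[2,:3],(f["depth"]>0).mean())
print(bot.state())
E
```

```text
pics
side 554.7734103136094 322.0660047355654 240.41090909429926 [ 238.12676188 -903.9859153   629.75420771] [ 0.36783226  0.72714393 -0.57962155] 0.9958951822916666
top 513.5277109697299 320.6875080625926 254.57219274092785 [ 367.17364439 -284.56730457  986.26519187] [ 0.21985127 -0.01406005 -0.97543208] 0.9959375
{'t': 0.1, 'qpos': array([ 1.15188393e+00,  2.21160327e-01,  1.52751280e+00, -5.27135716e-06,
        1.39471638e+00, -1.26104811e-01]), 'dq': array([ 8.18288040e-04, -3.59442083e-05, -2.27707746e-03,  1.19391833e-03,
       -2.20160801e-03, -7.06223102e-06]), 'joint_torque': array([-5.64885104e-04, -4.95951784e+01, -3.88519979e+01,  7.01191532e-02,
        5.14853897e-02, -4.64906535e-06]), 'eef_pos': array([180.15689405, 597.82894855, 197.93008593]), 'ee_rot': array([-2.39311036e-04,  1.45880828e-01,  9.89301762e-01, -8.65971124e-04]), 'contact_force': array([ 0.08299639, -0.11743987,  0.41696889]), 'torque': array([ 0.00030367, -0.01249759,  0.01889574]), 'gripper_force': 0.0, 'opening': 87.02424046607504}
```

View pics/side0.png

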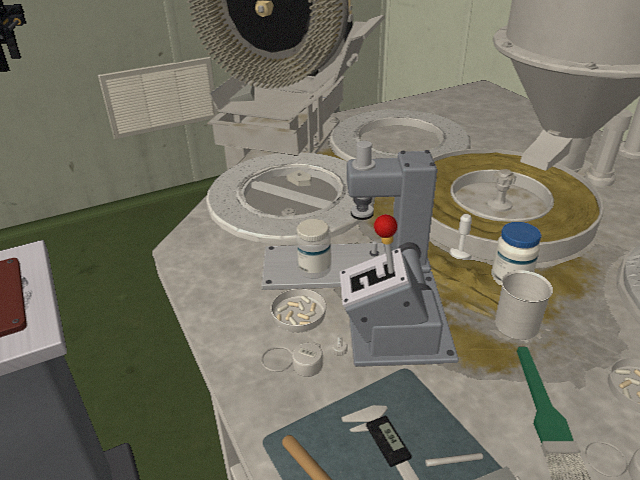

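View pics/top0.png

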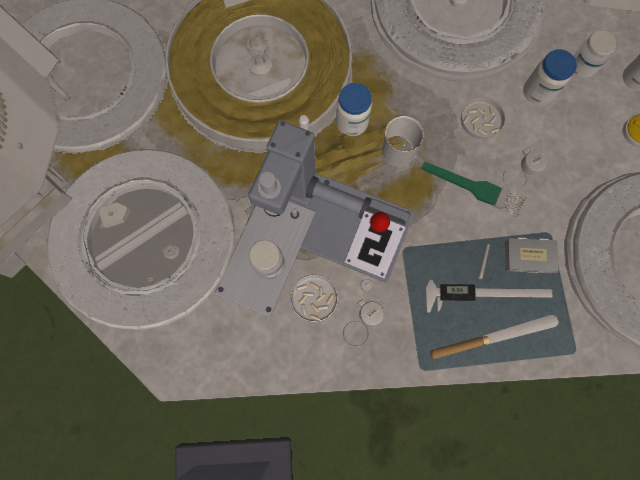

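The side view shows the jar at (313,247), the knob at (385,227), the bed, and the gate plate around (372,277). In the top view the knob is at (380,222), the cap at (267,257), the front bed corners at (220,287) and (269,312), and the column top at (293,140). The dish is at (314,298), the screw at (366,286) and the tally at (370,313).

```bash
cat > m.py <<'E'
from h import *
F={n:dict(np.load(f"pics/{n}0.npz")) for n in("side","top")}
for f in F.values(): f["fov_y"]=float(f["fov_y"]);f["cx"]=float(f["cx"]);f["cy"]=float(f["cy"])
def rect(name,m):
    r=cv2.minAreaRect(m.astype(np.float32)); print(name,len(m),np.round(r[0],1),np.round(r[1],1),round(r[2],2)); return r
P=pts(F["top"]); S=pts(F["side"]); v,u=np.indices((480,640))
def sel(P,z0,z1,u0,u1,v0,v1): m=(P[...,2]>z0)&(P[...,2]<z1)&(u>=u0)&(u<u1)&(v>=v0)&(v<v1); return m
def big(m):
    n,l,s,c=cv2.connectedComponentsWithStats(m.astype(np.uint8)); return l==1+np.argmax(s[1:,4])
m=big(sel(P,7,17,200,420,180,330)); rect("bed+base",P[m][:,:2]); print(np.median(P[m][:,2]))
k=big(sel(P,211,223,240,330,110,210)); rect("column+head",P[k][:,:2]); print(np.median(P[k][:,2]))
c=sel(P,96,108,240,295,230,285); q=P[c]; print("cap",cv2.minEnclosingCircle(q[:,:2].astype(np.float32)),np.median(q[:,2]))
for n,a in(("top",P),("side",S)):
    i=F[n]["img"].astype(int); r=(i[...,2]>140)&(i[...,1]<60)&(i[...,0]<60); r[:150]=False; r=big(r)
    vv,uu=np.where(r); (cu,cv_),R=cv2.minEnclosingCircle(np.c_[uu,vv].astype(np.float32)); print(n,"knob px",cu,cv_,R)
    fl,cx,cy,T=cam(F[n]); d=T[:3,:3].T@np.array([(cu-cx)/fl,(cv_-cy)/fl,1]); d/=np.linalg.norm(d); o=-T[:3,:3].T@T[:3,3]
    A=np.eye(3)-np.outer(d,d)
    if n=="top": A0,b0=A,A@o
    else: print("knob",np.linalg.solve(A0+A,b0+A@o))
    q=a[r]; s=np.linalg.lstsq(np.c_[2*q,np.ones(len(q))],(q**2).sum(1),rcond=None)[0]; print(" sphere",s[:3],np.sqrt(s[3]+s[:3]@s[:3]))
# gate plate: white pixels
for n,a,b in(("top",P,(340,412,205,282)),("side",S,(335,412,245,310))):
    i=F[n]["img"].astype(int); w=(i.min(-1)>185)&sel(a,60,165,*b); q=a[big(w)]; C=q.mean(0); N=np.linalg.svd(q-C,full_matrices=False)[2][2]; print(n,"plate",len(q),C,N*np.sign(N[2]),"tilt",np.degrees(np.arccos(abs(N[2]))),"yaw",np.degrees(np.arctan2(-N[1],-N[0])))
big2=np.hstack([cv2.resize(F["top"]["img"][190:300,330:430],(500,550),interpolation=3)]);cv2.imwrite("pics/gate0.png",big2)
for px in((220,287),(269,312),(314,206)): print(px,ray(F["top"],*px,12))
E
python3 m.py
```

```text
bed+base 8354 [ 595.4 -289.6] [300.  303.7] 64.5
11.642792567046042
column+head 1260 [ 733.7 -256.3] [66.1 55. ] 64.15
216.5582527226615
cap ((573.2172241210938, -197.29049682617188), 27.44586944580078) 101.93154811243983
top knob px 382.0 225.0 6.708303928375244
 sphere [ 298.96079095 -472.8584824   574.7035544 ] 457.4460360217856
side knob px 382.84783935546875 224.02174377441406 9.335737228393555
knob [ 584.07377847 -394.29739918  219.1460605 ]
 sphere [ 590.44407327 -393.21614937  215.74068692] 13.197479952657268Traceback (most recent call last):
  File "m.py", line 23, in <module>
    i=F[n]["img"].astype(int); w=(i.min(-1)>185)&sel(a,60,165,*b); q=a[big(w)]; C=q.mean(0); N=np.linalg.svd(q-C,full_matrices=False)[2][2]; print(n,"plate",len(q),C,N*np.sign(N[2]),"tilt",np.degrees(np.arccos(abs(N[2]))),"yaw",np.degrees(np.arctan2(-N[1],-N[0])))
                                                                       ~~~^^^
  File "m.py", line 9, in big
    n,l,s,c=cv2.connectedComponentsWithStats(m.astype(np.uint8)); return l==1+np.argmax(s[1:,4])
                                                                              ~~~~~~~~~^^^^^^^^^
    return _wrapfunc(a, 'argmax', axis=axis, out=out, **kwds)
    return bound(*args, **kwds)
ValueError: attempt to get argmax of an empty sequence
```

```bash
python3 - <<'E'
s=open('m.py').read()
s=s.replace("r=(i[...,2]>140)&(i[...,1]<60)&(i[...,0]<60)","r=(i[...,2]>70)&(i[...,2]>2.5*i[...,1])&(i[...,2]>2.5*i[...,0])&(u>360)&(u<410)&(v<250)")
s=s.replace("i.min(-1)>185","i.min(-1)>150")
s=s.replace('for px in((220,287),(269,312),(314,206)): print(px,ray(F["top"],*px,12))','''yaw=np.radians(64.3-90); X=np.array([np.cos(yaw),np.sin(yaw)]); Y=np.array([-X[1],X[0]])
for nm,q in(("bed",P[m]),("col",P[k])):
    for ax,d in(("x",X),("y",Y)): print(nm,ax,np.percentile(q[:,:2]@d,[0,.5,1,99,99.5,100]).round(1))
q=P[m][:,:2]; b=np.c_[q@X,q@Y]; 
for x in range(420,690,15):
    t=b[abs(b[:,0]-x)<4,1]
    if len(t): print(x,t.min().round(1),t.max().round(1),end=" | ")''')
open('m.py','w').write(s)
E
python3 m.py
```

```text
bed+base 8354 [ 595.4 -289.6] [300.  303.7] 64.5
11.642792567046042
column+head 1260 [ 733.7 -256.3] [66.1 55. ] 64.15
216.5582527226615
cap ((573.2172241210938, -197.29049682617188), 27.44586944580078) 101.93154811243983
top knob px 379.47357177734375 221.62335205078125 10.03551959991455
 sphere [ 386.88321236 -395.44542402  582.61821132] 411.529885985786
side knob px 384.9637145996094 225.5599365234375 11.560091018676758
knob [ 590.64114615 -391.30844368  213.11377896]
 sphere [ 388.86228355 -625.11112915  434.61896604] 369.22156691115396
top plate 1374 [ 567.93882063 -388.44002731  131.22298341] [-0.37685284  0.18506108  0.90759811] tilt 24.824489595061813 yaw -26.154264633278185
side plate 1475 [ 573.92351793 -393.24919859  133.10719923] [-0.3728516   0.20012654  0.90605245] tilt 25.034594091434542 yaw 151.77550610230114
bed x [510.1 511.2 512.6 809.  810.1 814.3]
bed y [-152.3 -150.9 -149.9  143.   144.4  147.4]
col x [744.8 745.3 745.5 798.6 799.2 799.8]
col y [ 54.1  54.9  55.3 118.8 119.3 120.3]
510 29.6 144.5 | 525 29.4 144.8 | 540 29.4 142.6 | 555 29.6 141.8 | 570 29.9 142.1 | 585 29.7 145.3 | 600 29.8 145.9 | 615 29.7 144.4 | 630 29.8 145.2 | 645 29.4 144.9 | 660 -151.9 146.3 | 675 -151.8 147.4 |
```

View pics/gate0.png

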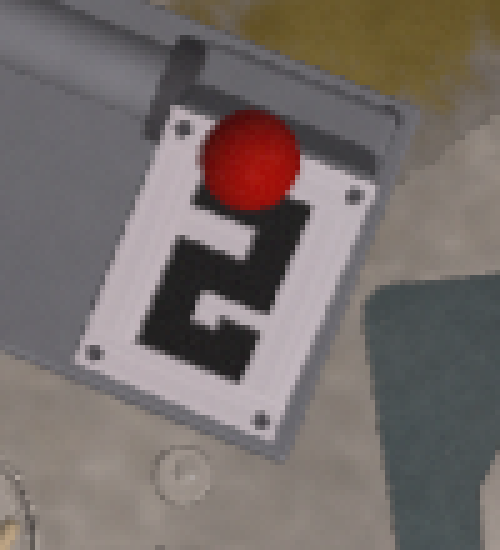

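The crop shows the gate slot: the top row's outer right corner at about (312,203), the bottom row's outer left corner at (137,343), its outer right corner at (241,381), and the notch opening up near (200,310). The knob is over the left part of the top row, at (250,160).

```bash
cat >> h.py <<'E'
from scipy.spatial.transform import Rotation as R
yaw=np.radians(-25.7); X=np.array([np.cos(yaw),np.sin(yaw),0]); Y=np.array([-X[1],X[0],0]); Z=np.array([0,0,1.])
O=687.2*X-2.8*Y            # press origin
def w(x,y,z): return O+x*X+y*Y+z*Z
def pc(p): d=np.array(p)-O; return np.array([d@X,d@Y,p[2]])
def ori(t,yw=0): # tool pointing down, tilted t deg forward, tool y = press Y
    M=np.c_[-X,Y,-Z]; return R.from_rotvec(np.radians(yw)*Z)*R.from_matrix(M)*R.from_euler('y',-t,degrees=True)
def cur():
    s=bot.state(); q=s["ee_rot"]; return s,np.array(s["eef_pos"]),R.from_quat([q[1],q[2],q[3],q[0]])
def rel(p,r,p0=None,r0=None):
    if p0 is None: _,p0,r0=cur()
    return np.r_[r0.inv().apply(np.array(p)-p0)/800,(r0.inv()*r).as_rotvec()/2].round(4)
E
cat > g.py <<'E'
from m import *
print()
n=np.array([-np.sin(np.radians(25)),0,np.cos(np.radians(25))]); 
C=[pc([567.94,-388.44,131.22]),pc([573.92,-393.25,133.1])]; d=np.mean([c@n for c in C]); print("C",C,"d",[c@n for c in C])
f=F["top"]; fl,cx,cy,T=cam(f); Rm=T[:3,:3]; o=pc(-Rm.T@T[:3,3]); M=np.c_[X,Y,Z].T
e=np.array([np.cos(np.radians(25)),0,np.sin(np.radians(25))])
for a,b in((312,203),(137,343),(241,381),(170,105),(378,180),(275,440),(78,360)):
    r=M@Rm.T@np.array([(330+a/5-cx)/fl,(190+b/5-cy)/fl,1]); q=o+r*(d-o@n)/(r@n); print((a,b),"press",q.round(1),"inplane fore",(q@e).round(1),"y",q[1].round(1))
K=pc([590.64,-391.31,213.11]); print("knob",K,"inplane",K@e,K@n)
Q=np.array([pc(p) for p in P.reshape(-1,3)])
for x0 in range(-240,120,40): print(x0,[int(np.percentile(t,98)) if len(t:=Q[(Q[:,0]>=x0)&(Q[:,0]<x0+40)&(Q[:,1]>=y0)&(Q[:,1]<y0+40),2])>5 else -1 for y0 in range(-40,240,40)])
print("jar",pc([573.2,-197.3,102]))
E
python3 g.py | sed -n '/^$/,$p'; python3 -c "
from h import *
p0=np.array([180.395,598.392,198.938]);r0=cur()[2]
print(rel(w(-175,74,200),ori(35),p0,r0), w(-175,74,200))"
```

```text
[-6.463e-01 -7.926e-01 -1.000e-04  2.290e-02 -3.048e-01  7.570e-02] [ 492.40817714 -157.96349921  200.        ]Traceback (most recent call last):
  File "g.py", line 5, in <module>
    f=F["top"]; fl,cx,cy,T=cam(f); Rm=T[:3,:3]; o=pc(-Rm.T@T[:3,3]); M=np.c_[X,Y,Z].T
                                                                       ~~~~~^^^^^^^
    res = self.concatenate(tuple(objs), axis=axis)
ValueError: all the input array dimensions except for the concatenation axis must match exactly, but along dimension 0, the array at index 0 has size 2 and the array at index 2 has size 3
```

```bash
sed -i 's/; X=np.array(\[np.cos(yaw),np.sin(yaw)\]); Y=np.array(\[-X\[1\],X\[0\]\])//; s/q\[:,:2\]@d,/q@d,/; s/q=P\[m\]\[:,:2\]; b=/q=P[m]; b=/' m.py; python3 g.py | sed -n '/^bed x/,$p'
```

```text
bed x [510.1 511.2 512.6 809.  810.1 814.3]
bed y [-152.3 -150.9 -149.9  143.   144.4  147.4]
col x [744.8 745.3 745.5 798.6 799.2 799.8]
col y [ 54.1  54.9  55.3 118.8 119.3 120.3]
510 29.6 144.5 | 525 29.4 144.8 | 540 29.4 142.6 | 555 29.6 141.8 | 570 29.9 142.1 | 585 29.7 145.3 | 600 29.8 145.9 | 615 29.7 144.4 | 630 29.8 145.2 | 645 29.4 144.9 | 660 -151.9 146.3 | 675 -151.8 147.4 | 
C [array([  -6.99178169, -100.92201766,  131.22      ]), array([   0.48255909, -102.66291681,  133.1       ])] d [np.float64(121.88056244057684), np.float64(120.42562817025677)]
(312, 203) press [  27.8 -119.6  146.6] inplane fore 87.1 y -119.6
(137, 343) press [-33.5 -82.2 118.1] inplane fore 19.5 y -82.2
(241, 381) press [ -32.4 -120.3  118.6] inplane fore 20.7 y -120.3
(170, 105) press [ 39.8 -62.7 152.3] inplane fore 100.5 y -62.7
(378, 180) press [  41.8 -137.1  153.1] inplane fore 102.6 y -137.1
(275, 440) press [ -45.9 -138.8  112.3] inplane fore 5.9 y -138.8
(78, 360) press [-45.7 -65.4 112.4] inplane fore 6.1 y -65.4
knob [ 14.70726826 -93.66404749 213.11      ] inplane 103.39348951292722 186.92769234685014
-240 [3, 3, 4, 3, 3, 36, 37]
-200 [3, 13, 14, 15, 35, 36, 37]
-160 [18, 17, 15, 16, 36, 37, 38]
-120 [11, 18, 104, 103, 35, 36, 37]
-80 [18, 14, 104, 104, 32, 36, 37]
-40 [14, 14, 230, 246, 15, 35, 36]
0 [14, 14, 215, 247, 16, 4, 35]
40 [72, 71, 218, 219, 216, 7, 9]
80 [71, 71, 219, 219, 216, 12, 51]
jar [-85.14171399  73.59089098 102.        ]
```

Request:
carry_out(
  commands="-0.646 -0.793 0 0.023 -0.305 0.076 0;-0.646 -0.793 0 0.023 -0.305 0.076 0;-0.646 -0.793 0 0.023 -0.305 0.076 0;-0.646 -0.793 0 0.023 -0.305 0.076 0;-0.646 -0.793 0 0.023 -0.305 0.076 0;-0.646 -0.793 0 0.023 -0.305 0.076 0;-0.646 -0.793 0 0.023 -0.305 0.076 0;-0.646 -0.793 0 0.023 -0.305 0.076 0;-0.646 -0.793 0 0.023 -0.305 0.076 0;-0.646 -0.793 0 0.023 -0.305 0.076 0",
)

```text
t: 0.93
eef_pos: [339.0, 211.6, 198.3]
ee_rot: [0.294, 0.212, 0.93, -0.066]
contact_force: [1.2, -1.2, -0.1]
opening: 44.1
gripper_force: 0.0
```

```bash
python3 -c "
from h import *
print(rel(w(-175,74,120),ori(35)))
print(rel(w(-175,74,24),ori(35),w(-175,74,120),ori(35)))"
```

```text
[-2.493e-01 -3.336e-01  2.938e-01  7.000e-04  2.000e-04  2.000e-04]
[0.0688 0.     0.0983 0.     0.     0.    ]
```

Request:
carry_out(
  commands="-0.249 -0.334 0.294 0 0 0 0;-0.249 -0.334 0.294 0 0 0 0;-0.249 -0.334 0.294 0 0 0 0;-0.249 -0.334 0.294 0 0 0 0;-0.249 -0.334 0.294 0 0 0 0;-0.249 -0.334 0.294 0 0 0 0;-0.249 -0.334 0.294 0 0 0 0;-0.249 -0.334 0.294 0 0 0 0;-0.249 -0.334 0.294 0 0 0 0;-0.249 -0.334 0.294 0 0 0 0;-0.249 -0.334 0.294 0 0 0 0;-0.249 -0.334 0.294 0 0 0 0;-0.249 -0.334 0.294 0 0 0 0;-0.249 -0.334 0.294 0 0 0 0",
)

```text
t: 2.1
eef_pos: [491.5, -155.6, 120.1]
ee_rot: [0.294, 0.212, 0.93, -0.066]
contact_force: [-0.3, 0.5, 0.1]
opening: 43.5
gripper_force: 0.0
```

```bash
python3 -c "
from h import *
s,p,r=cur(); print(pc(p),s['t'],rel(w(-175,74,120),ori(35)),rel(w(-150,74,25),ori(35)))"
```

```text
[-176.82029925   75.72923267  120.12385544] 2.1 [-0.0018 -0.0022  0.0014  0.0011  0.0001 -0.0002] [ 4.080e-02 -2.400e-03  1.166e-01  1.100e-03  1.000e-04 -2.000e-04]
```

Request:
carry_out(
  commands="0.02 -0.002 0.058 0 0 0 0;0.041 -0.002 0.117 0 0 0 0;0.041 -0.002 0.117 0 0 0 0;0.041 -0.002 0.117 0 0 0 0;0.041 -0.002 0.117 0 0 0 0",
)

```text
t: 2.52
eef_pos: [515.1, -167.6, 24.3]
ee_rot: [0.293, 0.211, 0.93, -0.065]
contact_force: [-0.1, 0.4, -0.5]
opening: 43.7
gripper_force: 0.0
```

Run:
```python
from h import *
s,p,r=cur(); print(pc(p),s['t'],s['contact_force'])
for q in((-115,74,25),(-45,87,25),(-35,89,25),(-31,89.8,25),(-25,90,25)): print(q,rel(w(*q),ori(35)))
f=bot.grab_frame("side"); cv2.imwrite("pics/s1.png",f["img"][180:360,220:460].repeat(3,0).repeat(3,1))
```

```text
[-150.39157992   75.13575998   24.32615407] 2.5167 [-0.12836695  0.37248526 -0.48665213]
(-115, 74, 25) [-0.0368 -0.0015  0.0246  0.0016 -0.0007  0.0005]
(-45, 87, 25) [-0.1085  0.0145  0.0748  0.0016 -0.0007  0.0005]
(-35, 89, 25) [-0.1188  0.0169  0.0819  0.0016 -0.0007  0.0005]
(-31, 89.8, 25) [-0.1229  0.0179  0.0848  0.0016 -0.0007  0.0005]
(-25, 90, 25) [-0.129   0.0182  0.0891  0.0016 -0.0007  0.0005]
```

View pics/s1.png

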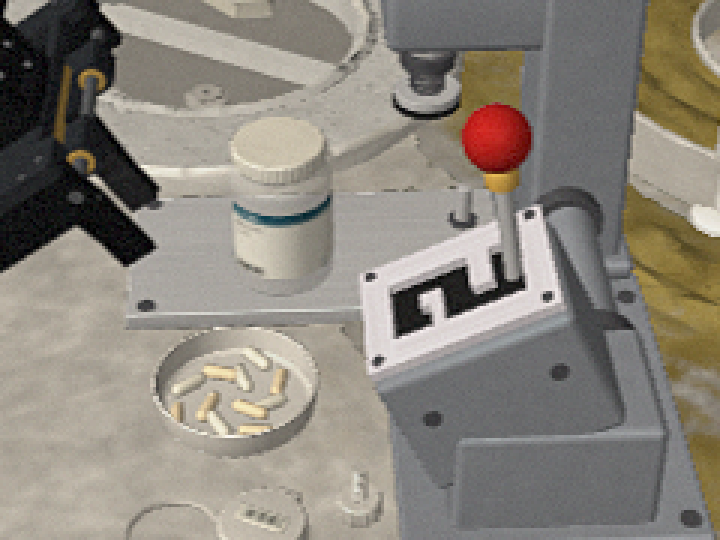

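The fingers sit behind the jar in the crop, at about (150,220) against the jar at (283,205), low and clear of the dish. I'll push gently along the diagonal to the nest.

Request:
carry_out(
  commands="-0.012 -0.0015 0.008 0 0 0 0;-0.022 -0.0015 0.015 0 0 0 0;-0.029 -0.0015 0.0195 0 0 0 0;-0.033 -0.0015 0.022 0 0 0 0;-0.037 -0.0015 0.0246 0 0 0 0;-0.041 -0.0005 0.0276 0 0 0 0;-0.0455 0.0005 0.0306 0 0 0 0;-0.05 0.0015 0.0337 0 0 0 0;-0.0545 0.0025 0.037 0 0 0 0;-0.059 0.0035 0.04 0 0 0 0;-0.0635 0.0045 0.0433 0 0 0 0;-0.068 0.0055 0.0464 0 0 0 0;-0.0725 0.0065 0.0496 0 0 0 0;-0.077 0.0075 0.0527 0 0 0 0;-0.0815 0.0085 0.056 0 0 0 0;-0.086 0.0095 0.059 0 0 0 0;-0.09 0.0105 0.062 0 0 0 0;-0.094 0.0114 0.0647 0 0 0 0;-0.098 0.0122 0.0675 0 0 0 0;-0.101 0.013 0.0696 0 0 0 0",
)

```text
t: 4.23
eef_pos: [608.6, -203.2, 25.5]
ee_rot: [0.294, 0.213, 0.93, -0.066]
contact_force: [-1.7, 0.3, 0.3]
opening: 43.5
gripper_force: 0.4
```

```bash
cat > jar.py <<'E'
from h import *
def see(tag,bound=(-130,30)):
    s,p,r=cur(); print(pc(p).round(1),s['t'],np.round(s['contact_force'],1))
    f=bot.grab_frame("top"); Q=pts(f).reshape(-1,3); q=(Q-O)@np.c_[X,Y,Z]
    i=f["img"].reshape(-1,3).astype(int)
    m=(abs(q[:,2]-102)<4)&(q[:,0]>bound[0])&(q[:,0]<bound[1])&(q[:,1]>50)&(q[:,1]<130)&(i.sum(1)>360); a=q[m,:2]
    if len(a)>20: print("cap px",len(a),"x",a[:,0].min().round(1),a[:,0].max().round(1),"y",a[:,1].min().round(1),a[:,1].max().round(1),cv2.minEnclosingCircle(a.astype(np.float32)))
    g=bot.grab_frame("side"); cv2.imwrite(f"pics/{tag}.png",np.vstack([f["img"][160:320,220:440],g["img"][150:310,250:470]]).repeat(2,0).repeat(2,1)[:600])
E
python3 - <<'E'
from jar import *
see("j1")
for q in((-45,87,25),(-35,89,25),(-31,89.8,25),(-25,90,25)): print(q,rel(w(*q),ori(35)))
E
```

```text
[-50.7  83.6  25.5] 4.2333 [-1.7  0.3  0.3]
cap px 685 x -65.5 -12.0 y 56.5 109.7 ((-38.36630630493164, 83.0166244506836), 27.579273223876953)
(-45, 87, 25) [-0.0052  0.0042  0.0046  0.0006  0.0004 -0.0007]
(-35, 89, 25) [-0.0154  0.0067  0.0118  0.0006  0.0004 -0.0007]
(-31, 89.8, 25) [-0.0195  0.0077  0.0147  0.0006  0.0004 -0.0007]
(-25, 90, 25) [-0.0257  0.008   0.019   0.0006  0.0004 -0.0007]
```

View pics/j1.png

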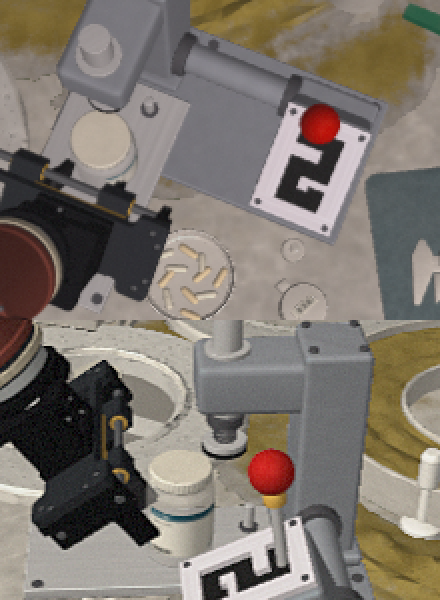

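The jar looks upright with the fingers low behind it. Its cap is at (103,145) in the top half of the picture, close to the gripper's palm, so I'll check the tilt numerically before going on.

```bash
cat >> jar.py <<'E'
def tilt(bound=(-130,30)):
    for n in("top","side"):
        f=bot.grab_frame(n); q=(pts(f)-O)@np.c_[X,Y,Z]; i=f["img"].astype(int).sum(-1)
        m=(abs(q[...,2]-102)<5)&(q[...,0]>bound[0])&(q[...,0]<bound[1])&(q[...,1]>50)&(q[...,1]<130)&(i>360)
        m=cv2.erode(m.astype(np.uint8),np.ones((5,5)))>0; a=q[m]
        c=np.linalg.lstsq(np.c_[a[:,:2]-a[:,:2].mean(0),np.ones(len(a))],a[:,2],rcond=None)[0]; print(n,len(a),"slopes",c.round(3))
        k=(q[...,2]>20)&(q[...,2]<160)&(q[...,1]>20)&(q[...,1]<160)&(i<150)&(q[...,0]>-120)&(q[...,0]<-20)
        b=q[k]
        for z in range(20,150,10):
            t=b[(b[:,2]>=z)&(b[:,2]<z+10)]
            if len(t)>3: print(z,len(t),"dark x max",np.percentile(t[:,0],97).round(1),"y",t[:,1].min().round(),t[:,1].max().round(),end=" | ")
        print()
E
python3 -c "
from jar import *
tilt()"
```

```text
top 466 slopes [-2.20000e-02  3.00000e-03  1.01886e+02]
50 21 dark x max -59.8 y 53.0 112.0 | 60 26 dark x max -63.4 y 54.0 113.0 | 70 15 dark x max -71.5 y 105.0 114.0 | 80 12 dark x max -77.2 y 105.0 115.0 | 90 7 dark x max -88.5 y 108.0 111.0 | 100 5 dark x max -91.0 y 110.0 112.0 | 120 77 dark x max -78.9 y 29.0 137.0 | 130 233 dark x max -80.3 y 30.0 149.0 | 140 399 dark x max -87.0 y 20.0 160.0 | 
side 280 slopes [ 1.00000e-03 -3.00000e-03  1.02339e+02]
40 31 dark x max -62.6 y 51.0 110.0 | 50 90 dark x max -57.5 y 50.0 109.0 | 60 109 dark x max -25.7 y 49.0 110.0 | 70 85 dark x max -29.3 y 46.0 113.0 | 80 7 dark x max -72.7 y 47.0 110.0 | 100 12 dark x max -91.6 y 108.0 113.0 | 110 16 dark x max -91.5 y 107.0 113.0 | 120 32 dark x max -75.1 y 27.0 160.0 | 130 157 dark x max -76.6 y 26.0 159.0 | 140 262 dark x max -82.0 y 21.0 160.0 |
```

Request:
carry_out(
  commands="-0.0035 0.001 0.0024 0 0 0 0;-0.007 0.002 0.0048 0 0 0 0;-0.0105 0.003 0.0072 0 0 0 0;-0.014 0.004 0.0097 0 0 0 0;-0.0175 0.005 0.0122 0 0 0 0;-0.021 0.006 0.0146 0 0 0 0;-0.0245 0.007 0.017 0 0 0 0;-0.028 0.0077 0.0195 0 0 0 0;-0.031 0.008 0.0216 0 0 0 0;-0.034 0.008 0.0237 0 0 0 0;-0.036 0.008 0.0251 0 0 0 0;-0.0375 0.008 0.0262 0 0 0 0;-0.0375 0.008 0.0262 0 0 0 0",
)

```text
t: 5.52
eef_pos: [644.2, -213.3, 25.6]
ee_rot: [0.294, 0.213, 0.93, -0.066]
contact_force: [0.4, -0.3, -0.1]
opening: 44.0
gripper_force: 0.3
```

```bash
python3 -c "
from jar import *
see('j2',(-60,-22)); s=bot.state(); print(s['gripper_force'],s['opening'])"
```

```text
[-14.2  89.9  25.6] 5.5167 [ 0.4 -0.3 -0.1]
cap px 56 x -29.3 -22.1 y 72.0 104.9 ((-22.509746551513672, 88.42866516113281), 16.47640037536621)
0.2041066371020861 43.447161739475376
```

Request:
carry_out(
  commands="-0.001 0 0.0007 0 0 0 0;-0.002 0 0.0014 0 0 0 0;-0.003 0 0.0021 0 0 0 0;-0.003 0 0.0021 0 0 0 0",
)

```text
t: 5.95
eef_pos: [646.7, -214.5, 25.6]
ee_rot: [0.294, 0.213, 0.93, -0.066]
contact_force: [0.4, -0.6, 0.1]
opening: 43.3
gripper_force: 0.4
```

```bash
python3 -c "
from jar import *
see('j3',(-60,-22)); s=bot.state(); print(s['gripper_force'],s['opening'])"
```

```text
[-11.4  90.   25.6] 5.95 [ 0.4 -0.6  0.1]
cap px 30 x -26.4 -22.0 y 77.7 102.8 ((-22.572683334350586, 90.2384033203125), 12.549301147460938)
0.3244659007759765 43.315034323269835
```

Request:
carry_out(
  commands="-0.001 0 0.0007 0 0 0 0;-0.002 0 0.0014 0 0 0 0;-0.002 0 0.0014 0 0 0 0",
)

```text
t: 6.3
eef_pos: [648.1, -215.0, 25.2]
ee_rot: [0.293, 0.213, 0.93, -0.066]
contact_force: [-3.3, 1.8, 1.1]
opening: 43.4
gripper_force: 1.9
```

```bash
python3 -c "
from jar import *
see('j4',(-60,-22)); s=bot.state(); print(s['gripper_force'],s['opening'])"
```

```text
[-9.9 90.1 25.2] 6.3 [-3.3  1.8  1.1]
1.799780975561589 43.563578929637565
```

Contact force is about 3.8 N, straight back along the press axis, so the jar is on both posts. I'll push slightly more, hold, then back off along the bed and rise.

Request:
carry_out(
  commands="-0.001 0 0.0007 0 0 0 0;-0.001 0 0.0007 0 0 0 0;-0.001 0 0.0007 0 0 0 0;0.003 0 -0.002 0 0 0 0;0.01 0 -0.007 0 0 0 0;0.03 0 -0.021 0 0 0 0;0.07 0 -0.049 0 0 0 0;0.11 0 -0.077 0 0 0 0;0.11 0 -0.077 0 0 0 0",
)

```text
t: 7.15
eef_pos: [541.2, -163.5, 18.6]
ee_rot: [0.287, 0.213, 0.932, -0.065]
contact_force: [-1.2, 0.9, -2.4]
opening: 43.2
gripper_force: 0.0
```

```bash
cat >> h.py <<'E'
PIV=54.1*np.array([np.cos(np.radians(25)),0,np.sin(np.radians(25))])+20.3*np.array([-np.sin(np.radians(25)),0,np.cos(np.radians(25))])+np.array([0,-100.7,0])
def knob(fore,side):
    e=np.array([np.cos(np.radians(25)),0,np.sin(np.radians(25))]); n=np.array([-e[2],0,e[0]]); a=.2545-fore; b=.1195-side
    return PIV+175*(np.sin(a)*np.cos(b)*e+np.sin(b)*np.array([0,1,0])+np.cos(a)*np.cos(b)*n)
E
python3 - <<'E'
from jar import *
see('j5',(-60,40)); 
g=bot.grab_frame("side"); i=g["img"].astype(int); v,u=np.indices((480,640))
r=(i[...,2]>70)&(i[...,2]>2.5*i[...,1])&(i[...,2]>2.5*i[...,0])&(u>360)&(u<410)&(v<250)&(v>195)
print("knob px",np.argwhere(r).mean(0), "model",knob(-.03,.08), proj(g,w(*knob(-.03,.08))))
k=knob(-.03,.08)
for q,t in(((-110,0,300),0),((k[0],k[1],300),0)): print(q,rel(w(*q),ori(t)))
E
```

```text
[-128.7   90.2   18.6] 7.15 [-1.2  0.9 -2.4]
cap px 237 x -27.9 19.0 y 63.5 114.7 ((-1.1146408319473267, 89.55525970458984), 26.75766372680664)
knob px [225.54878049 385.11463415] model [ 14.00406349 -93.7892974  214.11349245] (np.float64(383.3317435784921), np.float64(225.383537853064))
(-110, 0, 300) [-0.2037 -0.1119 -0.275   0.0008  0.3069 -0.0005]
(np.float64(14.004063489915254), np.float64(-93.78929739779561), 300) [-0.3306 -0.2291 -0.1858  0.0008  0.3069 -0.0005]
```

View pics/j5.png

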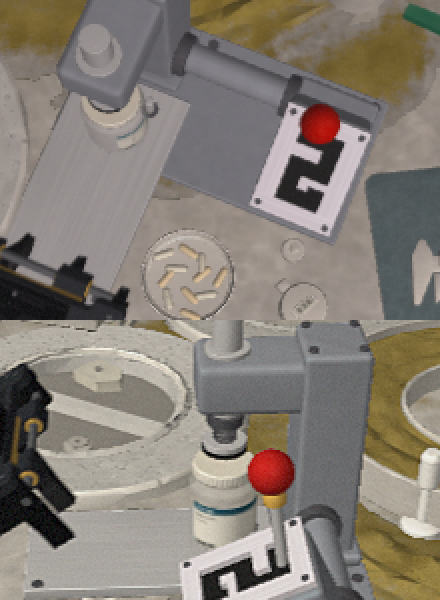

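The jar stands upright under the pad, and its estimated centre of about (-0.5, 89.5) matches the nest. The knob is at (271,472) in the lower half of the picture, unchanged. Next I'll rise and go above the knob with the fingers open.

Request:
carry_out(
  commands="-0.102 -0.056 -0.138 0.0004 0.153 0 -1;-0.204 -0.112 -0.275 0.0008 0.307 0 -1;-0.204 -0.112 -0.275 0.0008 0.307 0 -1;-0.204 -0.112 -0.275 0.0008 0.307 0 -1;-0.204 -0.112 -0.275 0.0008 0.307 0 -1;-0.204 -0.112 -0.275 0.0008 0.307 0 -1;-0.204 -0.112 -0.275 0.0008 0.307 0 -1;-0.331 -0.229 -0.186 0.0008 0.307 0 -1;-0.331 -0.229 -0.186 0.0008 0.307 0 -1;-0.331 -0.229 -0.186 0.0008 0.307 0 -1;-0.331 -0.229 -0.186 0.0008 0.307 0 -1;-0.331 -0.229 -0.186 0.0008 0.307 0 -1;-0.331 -0.229 -0.186 0.0008 0.307 0 -1;-0.331 -0.229 -0.186 0.0008 0.307 0 -1",
)

```text
t: 8.47
eef_pos: [591.0, -392.5, 298.5]
ee_rot: [-0.001, 0.223, 0.975, 0.0]
contact_force: [0.2, 0.9, 0.4]
opening: 87.2
gripper_force: 0.0
```

Run:
```python
from h import *
s,p,r=cur(); print(pc(p),s['t'],s['opening']); bot.grab_frame("side")
s,p,r=cur(); print(pc(p))
K=np.array([14.4,-93.7,213.5]); print(rel(w(*(K-[0,0,19])),ori(0)))
```

```text
[ 15.58845317 -94.59152096 298.52802738] 8.4667 87.1654022783227
[ 14.79038669 -93.6510673  298.43992382]
[ 1.000e-04 -1.000e-04  1.299e-01  3.000e-04 -1.400e-03 -6.000e-04]
```

Request:
carry_out(
  commands="0 0 0.04 0 0 0 -1;0 0 0.085 0 0 0 -1;0 0 0.12 0 0 0 -1;0 0 0.13 0 0 0 -1;0 0 0.13 0 0 0 -1;0 0 0.13 0 0 0 0.1;0 0 0.13 0 0 0 0.2;0 0 0.13 0 0 0 1;0 0 0.13 0 0 0 1;0 0 0.13 0 0 0 1;0 0 0.13 0 0 0 1;0 0 0.13 0 0 0 1;0 0 0.13 0 0 0 1",
)

```text
t: 9.6
eef_pos: [590.0, -391.1, 195.0]
ee_rot: [-0.001, 0.223, 0.975, 0.0]
contact_force: [0.1, 0.4, -0.6]
opening: 41.9
gripper_force: 0.0
```

Run:
```python
from h import *
s,p,r=cur(); print(pc(p),s['t'],s['opening'],s['contact_force'],s['gripper_force'])
g=bot.grab_frame("side"); cv2.imwrite("pics/k1.png",g["img"][150:320,280:480].repeat(3,0).repeat(3,1))
P0=np.array([14.4,-93.7,194.5])
for a in((-.03,.08),(0,.239),(.127,.239),(.254,.239),(.254,.12),(.254,0),(.38,0),(.509,0),(.509,.12),(.509,.239),(.43,.239)):
    d=knob(*a)-knob(-.03,.08); print(a,(knob(*a)).round(1),np.round([-d[0]/800,d[1]/800,-d[2]/800],4))
```

```text
[ 14.01317246 -93.78996768 194.96621921] 9.6 41.86186583756917 [ 0.14228364  0.37082224 -0.60835639] 0.0
(-0.03, 0.08) [ 14.  -93.8 214.1] [-0.  0. -0.]
(0, 0.239) [   9.  -121.6  212.1] [ 0.0062 -0.0347  0.0025]
(0.127, 0.239) [ -12.4 -121.6  206.8] [ 0.033  -0.0347  0.0092]
(0.254, 0.239) [ -32.9 -121.6  198.8] [ 0.0586 -0.0347  0.0192]
(0.254, 0.12) [ -33.4 -100.8  199.9] [ 0.0593 -0.0087  0.0178]
(0.254, 0) [-32.9 -79.8 198.8] [0.0586 0.0174 0.0192]
(0.38, 0) [-52.1 -79.8 188.3] [0.0826 0.0174 0.0323]
(0.509, 0) [-70.3 -79.8 175.2] [0.1053 0.0174 0.0487]
(0.509, 0.12) [ -71.1 -100.8  176.1] [ 0.1063 -0.0087  0.0475]
(0.509, 0.239) [ -70.3 -121.6  175.2] [ 0.1053 -0.0347  0.0487]
(0.43, 0.239) [ -59.3 -121.6  183.5] [ 0.0917 -0.0347  0.0383]
```

View pics/k1.png

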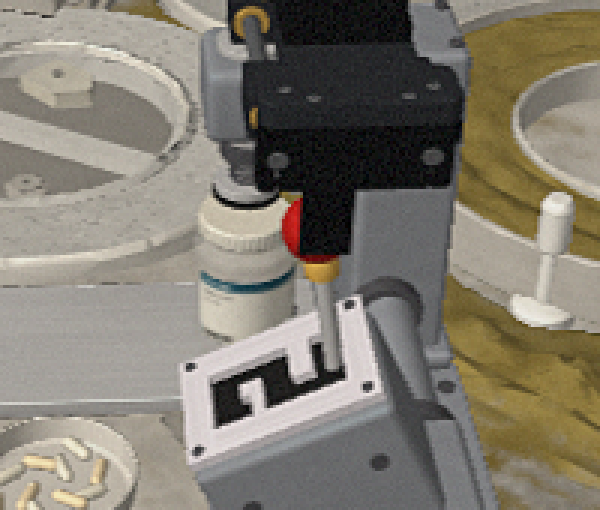

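The finger covers the knob at (328,220), a few mm to the far side of its centre at about (315,227), and the fingers are still closing. I'll shift 2 mm toward the operator and finish the grip.

Request:
carry_out(
  commands="0.0025 0 0 0 0 0 1;0.0025 0 0 0 0 0 1;0.0025 0 0 0 0 0 1;0.0025 0 0 0 0 0 1;0.0025 0 0 0 0 0 1;0.0025 0 0 0 0 0 1;0.0025 0 0 0 0 0 1;0.0025 0 0 0 0 0 1",
)

```text
t: 10.32
eef_pos: [588.1, -390.1, 194.6]
ee_rot: [-0.002, 0.223, 0.975, 0.001]
contact_force: [1.1, -0.1, -1.9]
opening: 26.4
gripper_force: 27.7
```

The opening of 26.4 mm is less than the 32 mm ball, so the grip is off-centre. I'll look before moving.

Run:
```python
from h import *
s,p,r=cur(); print(pc(p))
a=bot.grab_frame("side"); b=bot.grab_frame("top")
c=lambda f,v,u: cv2.resize(f["img"][v:v+80,u:u+80],(400,560//1),interpolation=1)
for f,n in((a,"side"),(b,"top")):
    q=proj(f,p+np.array([0,0,19])); print(n,"grasp px",np.round(q,1), "tip",np.round(proj(f,p),1))
    for x,y,z in((10,0,0),(0,10,0)): print(np.round(np.array(proj(f,p+x*X+y*Y+[0,0,19]))-q,2))
    i=f["img"].astype(int); v,u=np.indices((480,640)); m=(i[...,2]>70)&(i[...,2]>2.5*i[...,1])&(i[...,2]>2.5*i[...,0])&(abs(u-q[0])<35)&(abs(v-q[1])<35)
    w_=np.argwhere(m); print("red",len(w_),w_.min(0) if len(w_) else '',w_.max(0) if len(w_) else '')
qa=proj(a,p);qb=proj(b,p)
L=a["img"][int(qa[1])-50:int(qa[1])+50,int(qa[0])-40:int(qa[0])+40]; Rr=b["img"][int(qb[1])-50:int(qb[1])+50,int(qb[0])-40:int(qb[0])+40]
cv2.imwrite("pics/k2.png",np.hstack([L,Rr]).repeat(5,0).repeat(5,1))
```

```text
[ 11.8438385  -93.65812872 194.59886153]
side grasp px [381.7 225.7] tip [381.  237.3]
[ 7.44 -0.22]
[-0.87 -4.11]
red 139 [218 374] [237 396]
top grasp px [379.2 222.2] tip [377.8 225.5]
[ 2.29 -5.66]
[-5.96 -2.35]
red 125 [216 371] [231 389]
```

View pics/k2.png

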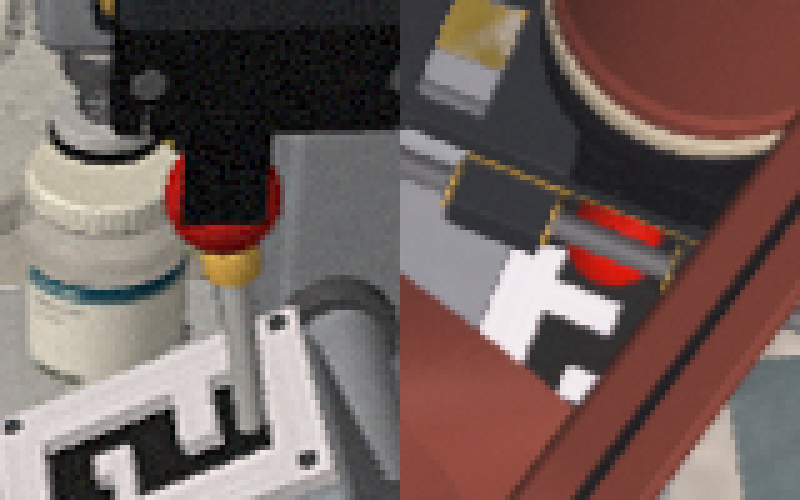

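In the left half the finger covers only the ball's upper part: its tip is at (228,222), with the ball spanning x 165 to 280 and its bottom at 252. The pads are too high, so I'll measure where the tips really are from depth.

Run:
```python
from h import *
s,p,r=cur(); print(pc(p))
for n in("side","top"):
    f=bot.grab_frame(n); q=(pts(f)-O)@np.c_[X,Y,Z]; i=f["img"].astype(int); 
    red=(i[...,2]>70)&(i[...,2]>2.5*i[...,1])&(i[...,2]>2.5*i[...,0])
    near=(abs(q[...,0]-12)<60)&(abs(q[...,1]+94)<120)&(q[...,2]>165)
    k=near&(i.max(-1)<60)
    b=q[k]; print(n)
    for z in range(165,330,8):
        t=b[(b[:,2]>=z)&(b[:,2]<z+8)]
        if len(t)>4: print(z,len(t),"x",np.percentile(t[:,0],[5,95]).round(),"y",np.percentile(t[:,1],[5,50,95]).round())
    t=q[near&red&(q[...,2]<240)]; print("ball pts",len(t),t.min(0).round(1),t.max(0).round(1))
    A=np.c_[2*t,np.ones(len(t))]; 
    from scipy.optimize import least_squares
    sol=least_squares(lambda c:np.linalg.norm(t-c,axis=1)-16,[12,-94,213],loss="soft_l1"); print("ball",sol.x.round(1))
```

```text
[ 11.86727465 -93.65314474 194.60192718]
side
213 17 x [ 4. 24.] y [-117. -115.  -75.]
221 87 x [ 4. 23.] y [-118. -116.  -82.]
229 86 x [ 5. 23.] y [-118. -116. -115.]
237 82 x [ 3. 23.] y [-118. -117. -114.]
245 34 x [ 4. 22.] y [-120. -118. -117.]
285 184 x [-20.  47.] y [-182. -181. -179.]
293 466 x [-23.  46.] y [-182. -181.  -64.]
301 428 x [-23.  46.] y [-182. -180.  -15.]
309 546 x [-23.  47.] y [-188. -129.  -16.]
317 433 x [-22.  46.] y [-190. -187.  -27.]
325 1691 x [-20.  44.] y [-189. -171.  -27.]
ball pts 134 [   1.2 -117.5  203.1] [ 30.3 -88.2 236.4]
ball [ 17.3 -93.8 213.8]
top
221 7 x [-1.  1.] y [-112. -109.  -77.]
253 5 x [1. 2.] y [-109.  -80.  -78.]
261 8 x [0. 2.] y [-111.  -94.  -76.]
293 31 x [-27. -24.] y [-178.  -59.  -10.]
301 57 x [-27. -24.] y [-178.  -63.  -11.]
309 118 x [-27.  20.] y [-179.  -59.  -10.]
317 92 x [-27.  30.] y [-183.  -65.   -8.]
325 739 x [-26.  41.] y [-181.  -61.   -4.]
ball pts 119 [  -2.9 -106.8  211.3] [ 16.1 -80.4 231.1]
ball [ 13.3 -93.5 212.9]
```

Depth puts the real fingertips at z≈217 while the TCP reads 195, so they sit about 22 mm higher than nominal. I'll open, go down 23 mm and forward 2 mm, and close again.

Request:
carry_out(
  commands="0 0 0 0 0 0 0;0 0 0 0 0 0 -0.1;0 0 0 0 0 0 -0.1;0 0 0 0 0 0 -0.1;-0.0025 0 0.01 0 0 0 -0.1;-0.0025 0 0.02 0 0 0 -0.1;-0.0025 0 0.0287 0 0 0 -0.1;-0.0025 0 0.0287 0 0 0 -0.1;-0.0025 0 0.0287 0 0 0 1;-0.0025 0 0.0287 0 0 0 1;-0.0025 0 0.0287 0 0 0 1;-0.0025 0 0.0287 0 0 0 1;-0.0025 0 0.0287 0 0 0 1;-0.0025 0 0.0287 0 0 0 1;-0.0025 0 0.0287 0 0 0 1;-0.0025 0 0.0287 0 0 0 1",
)

```text
t: 11.85
eef_pos: [590.1, -391.2, 172.4]
ee_rot: [-0.001, 0.223, 0.975, 0.0]
contact_force: [-0.3, 0.7, 2.7]
opening: 30.4
gripper_force: 30.0
```

Run:
```python
from h import *
s,p,r=cur(); print(pc(p),s['opening'],s['contact_force'])
f=bot.grab_frame("side"); q=(pts(f)-O)@np.c_[X,Y,Z]; i=f["img"].astype(int)
b=q[(abs(q[...,0]-12)<60)&(abs(q[...,1]+94)<35)&(q[...,2]>165)&(i.max(-1)<60)]; print("tip z",np.percentile(b[:,2],[1,3]))
```

```text
[ 14.17467877 -93.79071108 172.44401095] 30.428863707587553 [-0.26876204  0.69165289  2.69184757]
tip z [200.04413625 204.51683166]
```

Opening is 30.4 mm at 30 N, so the knob is held. Next: right along the top row, then down to the middle row.

Request:
carry_out(
  commands="0.004 -0.004 0.001 0 0 0 1;0.006 -0.01 0.0025 0 0 0 1;0.0062 -0.017 0.0025 0 0 0 1;0.0062 -0.024 0.0025 0 0 0 1;0.0062 -0.031 0.0025 0 0 0 1;0.0062 -0.0347 0.0025 0 0 0 1;0.0062 -0.0347 0.0025 0 0 0 1;0.013 -0.0347 0.004 0 0 0 1;0.02 -0.0347 0.0056 0 0 0 1;0.0265 -0.0347 0.0074 0 0 0 1;0.033 -0.0347 0.0092 0 0 0 1;0.04 -0.0347 0.0116 0 0 0 1;0.0465 -0.0347 0.0142 0 0 0 1;0.053 -0.0347 0.0168 0 0 0 1;0.0586 -0.0347 0.0192 0 0 0 1;0.0586 -0.0347 0.0192 0 0 0 1;0.0586 -0.0347 0.0192 0 0 0 1",
)

```text
t: 13.32
eef_pos: [535.2, -395.6, 156.4]
ee_rot: [-0.002, 0.223, 0.975, 0.001]
contact_force: [1.5, -2.4, -0.8]
opening: 30.4
gripper_force: 30.0
```

```bash
cat > k.py <<'E'
from h import *
def ball():
    s,p,r=cur(); print("tcp",pc(p).round(1),"t",s['t'],"open",s['opening'].round(1),"F(press)",np.round(np.c_[X,Y,Z].T@s['contact_force'],1))
    from scipy.optimize import least_squares
    for n in("side","top"):
        f=bot.grab_frame(n); q=(pts(f)-O)@np.c_[X,Y,Z]; i=f["img"].astype(int); c0=(p-O)@np.c_[X,Y,Z]+[0,0,41]
        t=q[(i[...,2]>70)&(i[...,2]>2.5*i[...,1])&(i[...,2]>2.5*i[...,0])&(np.linalg.norm(q-c0,axis=-1)<35)]
        if len(t)>15: print(n,len(t),least_squares(lambda c:np.linalg.norm(t-c,axis=1)-16,c0,loss="soft_l1").x.round(1))
E
python3 -c "
from k import *
ball(); print('want',knob(.254,.239))"
```

```text
Traceback (most recent call last):
  File "k.py", line 3, in ball
    s,p,r=cur(); print("tcp",pc(p).round(1),"t",s['t'],"open",s['opening'].round(1),"F(press)",np.round(np.c_[X,Y,Z].T@s['contact_force'],1))
                                                              ^^^^^^^^^^^^^^^^^^
AttributeError: 'float' object has no attribute 'round'
```

```bash
sed -i "s/s\['opening'\].round(1)/round(s['opening'],1)/" k.py
python3 -c "
from k import *
ball(); print('want',knob(.254,.239))"
```

```text
tcp [ -33.4 -121.5  156.4] t 13.3167 open 30.4 F(press) [ 2.3 -1.5 -0.8]
top 49 [ -31.6 -121.6  199.3]
want [ -32.89990704 -121.5627629   198.77115005]
```

Request:
carry_out(
  commands="0 0.006 0 0 0 0 1;0.0004 0.014 -0.0007 0 0 0 1;0.0007 0.022 -0.0013 0 0 0 1;0.0007 0.03 -0.0013 0 0 0 1;0.0005 0.038 -0.001 0 0 0 1;0 0.046 -0.0005 0 0 0 1;0 0.052 0 0 0 0 1;0 0.0525 0 0 0 0 1;0 0.0525 0 0 0 0 1;0.006 0.0522 0.0033 0 0 0 1;0.012 0.0522 0.0065 0 0 0 1;0.018 0.0522 0.0098 0 0 0 1;0.024 0.0522 0.0131 0 0 0 1;0.03 0.0522 0.0172 0 0 0 1;0.036 0.0522 0.0213 0 0 0 1;0.0415 0.0522 0.0254 0 0 0 1;0.0467 0.0522 0.0295 0 0 0 1;0.0467 0.0522 0.0295 0 0 0 1;0.0467 0.0522 0.0295 0 0 0 1",
)

```text
t: 15.0
eef_pos: [519.8, -341.6, 133.1]
ee_rot: [-0.001, 0.223, 0.975, 0.001]
contact_force: [3.4, -0.3, 4.2]
opening: 30.5
gripper_force: 30.0
```

```bash
python3 -c "
from k import *
ball(); print('want',knob(.509,0))"
```

```text
tcp [-70.6 -79.6 133.1] t 15.0 open 30.5 F(press) [3.2 1.2 4.2]
want [-70.25898145 -79.8372371  175.17510628]
```

Following well with low forces. Next: right along the bottom row, then ease back into the notch.

Request:
carry_out(
  commands="0 -0.006 0 0 0 0 1;0.0005 -0.014 -0.0005 0 0 0 1;0.001 -0.022 -0.001 0 0 0 1;0.001 -0.03 -0.001 0 0 0 1;0.0005 -0.038 -0.0005 0 0 0 1;0 -0.046 0 0 0 0 1;0 -0.052 0 0 0 0 1;0 -0.0535 0 0 0 0 1;0 -0.0535 0 0 0 0 1;-0.005 -0.0525 -0.0038 0 0 0 1;-0.01 -0.0522 -0.0077 0 0 0 1;-0.0136 -0.0522 -0.0104 0 0 0 1;-0.0136 -0.0522 -0.0104 0 0 0 1",
)

```text
t: 16.18
eef_pos: [510.9, -383.9, 140.7]
ee_rot: [-0.003, 0.223, 0.975, 0.001]
contact_force: [0.1, 0.5, -0.1]
opening: 30.4
gripper_force: 30.0
```

```bash
python3 -c "
from k import *
ball(); print('want',knob(.43,.239))"
```

```text
tcp [ -60.4 -121.5  140.7] t 16.1833 open 30.4 F(press) [-0.2  0.5 -0.1]
top 22 [ -57.1 -122.1  185.8]
want [ -59.3455284  -121.5627629   183.49452761]
```

Request:
carry_out(
  commands="0 0 0 0 0 0 0.2;0 0 0 0 0 0 0;0 0 0 0 0 0 -0.5;0 0 0 0 0 0 -0.8;0 0 0 0 0 0 -0.8;0 0 0 0 0 0 -0.8;0 0 -0.02 0 0 0 -0.8;0 0 -0.06 0 0 0 -0.8;0 0 -0.1 0 0 0 -0.8;0.05 0 -0.15 0 0 0 -0.8;0.1 0 -0.2 0 0 0 -0.8;0.15 0 -0.2 0 0 0 -0.8;0.15 0 -0.2 0 0 0 -0.8;0.15 0 -0.2 0 0 0 -0.8",
)

```text
t: 17.45
eef_pos: [402.2, -331.8, 305.6]
ee_rot: [0.0, 0.223, 0.975, -0.001]
contact_force: [0.6, -1.2, 0.3]
opening: 78.6
gripper_force: 0.0
```

Run:
```python
from h import *
s,p,r=cur(); print(pc(p),s['t'],s['contact_force'])
a=bot.grab_frame("side"); b=bot.grab_frame("top")
from scipy.optimize import least_squares
for f in(a,b):
    q=(pts(f)-O)@np.c_[X,Y,Z]; i=f["img"].astype(int); c0=knob(.43,.239)
    t=q[(i[...,2]>70)&(i[...,2]>2.5*i[...,1])&(i[...,2]>2.5*i[...,0])&(np.linalg.norm(q-c0,axis=-1)<40)]
    if len(t)>15: print(len(t),least_squares(lambda c:np.linalg.norm(t-c,axis=1)-16,c0,loss="soft_l1").x.round(1))
for g in(.35,.4,.42,.45,.5): print(g,knob(g,.239).round(1))
cv2.imwrite("pics/end.png",np.hstack([a["img"][150:350,250:450],b["img"][130:330,230:430]]).repeat(2,0).repeat(2,1))
```

```text
[-180.84648933 -121.77013902  305.61931616] 17.45 [ 0.5901436  -1.17488134  0.2743891 ]
409 [ -53.8 -121.4  183.9]
0.35 [ -47.7 -121.6  191. ]
0.4 [ -55.  -121.6  186.4]
0.42 [ -57.9 -121.6  184.5]
0.45 [ -62.2 -121.6  181.5]
0.5 [ -69.  -121.6  176.2]
```

View pics/end.png

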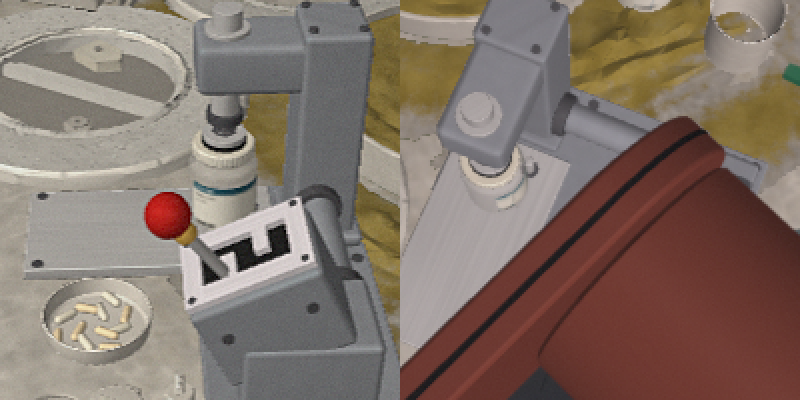

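The lever leans toward the operator with the knob at (168,215), which works out to fore ≈ 0.41 and side ≈ 0.24, so it is in the notch. The pad is down on the upright jar's cap at (223,145), the robot is clear, and the dish hasn't moved.

```bash
python3 -c "
from workcell import bot
print(bot.job_done())"
```

```text
the job is handed in; nothing more can be done
None
```

I handed the job in at about 17.5 s: the jar stands upright in the nest, the lever is in the bottom-right notch, and the pad is down on the cap; pad force was not measured, and no verdict came back.

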